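# Turn and press home a door-knob rose

## Robot

A 6-joint arm with a two-finger parallel gripper is mounted at the origin on the work surface. World frame = base frame: x ahead of the robot, y to its left, z up, the work surface at z = 0. Lengths are in mm, angles in rad, forces in N, time in s.
With the tool pointing down it reaches from about 250 to 725 mm from the base axis. Payload 9.7 kg.
Tool frame: the origin (TCP) lies at the centre of the arm's flange, where the gripper is bolted on; the fingertips stand 173 mm ahead of it and the grasp point (between the pads) lies 155 mm ahead of it; z points along the fingers, y is the line along which they close (so a half turn about z gives the same grasp; the last joint's range is limited). The gripper opens to 85 mm and grips with 20 to 120 N. Pads are 22 mm wide; open, the fingers measure 114 mm over their backs; the gripper's body (76 mm by 85 mm) begins 54 mm behind the grasp point. The pads swing forward as they close: fully open they stand 13 mm farther back than shut.
Start: joints at [-1.32, 0.087, 0.176, 1.66, 0, 1.571], TCP at [136.496, -532.791, 404.684] pointing down, gripper open.
Joint ranges: [-3.13, 3.13], [-0.85, 1.81], [-1.15, 1.24], [-2.2, 2.28], [-1.44, 1.52], [-3.14, 3.14]. Speed limits (rad/s): [2.22, 2.22, 2.57, 3.14, 3.14, 3.14].

## Interface

Orientations are given as a unit quaternion [x, y, z, w].
In Python, from bench import bot gives the robot as it stands.
- The arm moves only by the tool drive_tool, never from a script. Its argument "motion" is a list of rows, each an object of numbers: "tx", "ty", "tz": the shift along the tool's x, y, z normalised to -1 to 1, where 1 is 50 mm; "rx", "ry", "rz": the turn, a rotation vector about the tool's x, y, z normalised to -1 to 1, where 1 is 0.15 rad. A call has 1 to 5 rows; each row shifts and turns the commanded pose from where the row before left it, along the tool's axes as they then stand; what a row does not reach is not made up. A row lasts 1/8 s, in which the tool goes at most 62.5 mm and 10.7 degrees, less where a joint would pass 70% of its speed; a pose out of reach is approached as far as the arm can. A call with a number of a shift or a turn outside -1 to 1 is refused whole. A call with a gripper value outside its range is refused whole. "grip" is the gripper command: -1 is fully open, 1 is shut, values between are in proportion, set as the call begins (left out, the last holds). The fingers move at their own pace and stop on an object; "grip_force" is the grip in N (left out, the last holds). Time passes only in rows, so rows that do not move let the fingers close. It gives the time, the measured TCP pose, the force, the opening and the grip force at its end, in the units of the state.
- bot.get_state(): the state, without advancing time (a new reading comes with each control period).
- bot.grab_frame(name): name is "scene" or "top"; returns the picture (384x512x3 uint8, blue, green, red); there is no depth.
- bot.camera_params(name): a dict with "intrinsics" (3x3 intrinsics, pixels), "rvec" (rotation vector, rad) and "tvec" (3), from world to camera coordinates, as OpenCV has them. Camera axes: x right, y down, z forward; pixel columns grow to the right and rows downward; lengths in mm; the calibration is good to about 2 mm. A picture is of the moment at which its call begins. camera_params takes no time and is no camera call.
- bot.sign_off(): hands the job in; it is judged then, once.
The state is a dict: "t": time; "qpos": joint angles; "dq": joint speeds; "effort": joint torques, N m; "ee_pos": TCP position; "ee_rot": TCP orientation; "ft_force": force on the tool from outside, world axes, zero at the start; "moment": the same for the moment, N m; "gripper_width": finger opening in mm; "grip_force": force on a finger pad.
Only numpy, scipy, OpenCV 4.12 (cv2) and the standard library are available. Lean on these libraries where they do the work, as an engineer would, in place of code of your own. Each camera call takes 0.05 s, during which the arm holds its last target. There are 200 camera calls.

## Task

On the piece of door by the toolbox, turn the loose brass rose with a fingertip against its black stud until the notch in its rim is over the red key, then press it straight down on its neck until it is fully home, level and seated on its plate. Never lift or tip the rose; leave the door knob, the jar, the screwdriver and the hammer where they are.

Things in the scene. Friction and masses are not known exactly. Their poses are not given: they have to be found in the camera images.
- rose: Loose brass rose, about 140 g: a level disc 96 mm across, 5 mm thick, on an upright fixed spindle with 0.75 mm play all round; turns endlessly either way with very little friction. Origin: centre of the disc's underside, at the start 9 mm above the plate and 2.5 mm above the key's top; z up, x from the axis to the notch. A black line on its face points to the notch.
- notch (a point): Middle of the notch, on the rose's underside, 44 mm from the axis along the rose's x. The notch is an open slot in the rim, 16 mm wide at the rim, with radial flanks (narrowing inward), reaching in to 34 mm from the axis.
- stud (a point): Middle (half-way up) of the black upright stud on the rose, opposite the notch, 38 mm from the axis: 12 mm across, 16 mm tall above the disc's upper face. The one to push sideways with a fingertip to turn the rose.
- neck (a point): Centre of the top of the rose's hollow neck, 28 mm across outside, 18 mm inside, 25 mm above the disc's underside (20 mm above its upper face). The place to press. The spindle's end stays inside the neck.
- seat (a point): Centre of the upper face of the fixed dark steel plate (100 mm across), 39 mm above the bench; z up, x points from the spindle to the key. The rose is seated when its underside is at this height.
- key (a point): Top of the red key fixed at the plate's edge, 44 mm from the spindle axis: it runs from 36.5 to 60 mm from the axis, so its outer end shows beyond the rose's rim; 10 mm wide at the foot, tapering to 5 mm at its top, 6.5 mm above the plate. The notch goes down over it if within about 5 degrees.
- catch (a joint): Travel of the white friction ring (60 mm across) under the rose, on which it rests: 0 = up, 0.0095 m = right down. No spring: it carries the rose without sinking, sinks when the rose is pressed with 5 N or more, and stays where it is left. With the notch not over the key, the rose stops on the key after 2.5 to 4 mm, slightly tilted; it can still be turned then.
- block: Fixed piece of wooden door, 170 x 370 x 36 mm (x, y, z), that carries the plate, the rose, the door knob and the jar. Origin: centre of its underside, on the bench.
- door_knob: Loose brass door knob standing on the block, 54 mm across, 57 mm tall; origin: centre of its underside. To be left alone.
- screw_jar: Loose small glass jar with teal cap standing on the block, 48 mm across, 58 mm tall; origin: centre of its underside. To be left alone.
- screwdriver: Loose screwdriver with dark red handle lying on the bench on the robot's side of the block, about 200 mm long, 24 mm high; origin near its middle, on the bench; x along it to the tip. To be left alone.
- hammer: Loose claw hammer lying on the bench beyond the block, about 275 mm long, 28 mm high; origin in the shaft's middle, on the bench; x along the shaft to the head. To be left alone.
Things that resemble listed ones, but are neither listed nor needed, are in the scene too. Leave any purple or turquoise look-alike of the rose alone.

How it is judged (in metres and radians):
At the end, for the whole second after the job is handed in: The rose sits fully home on its plate: underside within 2 mm of the plate's face, tilted less than 0.05 rad, centred within 3 mm, middle of the notch within 6 mm of the key, at rest; the door knob, jar, screwdriver and hammer all within 20 mm of where they began (z of rose in the frame of seat between -0.002 and 0.002 m and angle between rose's own z axis and vertical below 0.05 rad and horizontal distance between notch and key below 0.006 m and horizontal distance between rose and seat below 0.003 m and linear speed of rose below 0.02 m/s and angular speed of rose below 0.1 rad/s and distance of each of door_knob, screw_jar, screwdriver, hammer from where it was at the start of the episode below 0.02 m); the robot touches nothing.
It fails at once if the rose is lifted (underside more than 16 mm above the plate) (z of rose in the frame of seat above 0.016 m).
It fails at once if the rose is tipped by more than 0.3 rad (angle between rose's own z axis and vertical above 0.3 rad).
It fails at once if the door knob, jar, screwdriver or hammer is moved by more than 20 mm (distance of any of door_knob, screw_jar, screwdriver, hammer from where it was at the start of the episode above 0.02 m).
It also fails if it takes over 67 s, if anything falls off the work surface, if the arm or the gripper's body presses on something with over 40 N, if the wrist force passes 120 N, or if a joint passes its speed limit or range.

## Working session

There is one attempt and no reset: what is moved stays moved. The work goes in short steps, Python scripts to look and compute and a tool call to move; the robot and the scene stay as the last step left them, time stands still between calls to the robot, and variables do not carry over. Pictures are saved under pics/ and viewed, at most 10 in all, crops included, and the job is handed in when it is done.

Besides the shell and the picture viewer there is one more tool, called as name([rows], argument=value, ...), one row to a line, values as JSON. drive_tool: Moves the arm, as the interface text tells. Scaled input: -1 to 1 covers 50 mm each way for a shift and 0.15 rad each way for a turn. Its arguments: {"type":"object","properties":{"motion":{"type":"array","items":{"type":"object","properties":{"tx":{"type":"number"},"ty":{"type":"number"},"tz":{"type":"number"},"rx":{"type":"number"},"ry":{"type":"number"},"rz":{"type":"number"}}}},"grip":{"type":"number"},"grip_force":{"type":"number"}},"required":["motion"]}

```bash
mkdir -p pics; ls
cat > h.py <<'E'
import numpy as np, cv2
from bench import bot
def P(n):
    c=bot.camera_params(n); return np.array(c["intrinsics"],float),np.array(c["rvec"],float),np.array(c["tvec"],float)
def to_world(n,uv,z):
    K,r,t=P(n); R=cv2.Rodrigues(r)[0]; C=-R.T@t.ravel()
    out=[]
    for u,v in np.atleast_2d(uv):
        d=R.T@np.linalg.inv(K)@[u,v,1]; out.append(C+d*(z-C[2])/d[2])
    return np.array(out)
def to_pix(n,p):
    K,r,t=P(n); return cv2.projectPoints(np.atleast_2d(np.array(p,float)),r,t,K,None)[0][:,0]
E
python3 - <<'E'
from h import *
for n in("top","scene"):
    f=bot.grab_frame(n); cv2.imwrite(f"pics/{n}0.png",f)
    K,r,t=P(n); R=cv2.Rodrigues(r)[0]; print(n,K[0,0],-R.T@t.ravel())
a=cv2.imread("pics/top0.png");cv2.imwrite("pics/top0x.png",cv2.resize(a,(800,600),interpolation=cv2.INTER_CUBIC))
a=cv2.imread("pics/scene0.png");cv2.imwrite("pics/scene0x.png",cv2.resize(a,(800,600),interpolation=cv2.INTER_CUBIC))
print(bot.get_state())
E
```

```text
pics
top 365.1124594935976 [407.97590504  10.34895355 793.94974573]
scene 388.6665574001885 [ 994.6067947  -573.9964116   560.17043059]
{'t': 0.1, 'qpos': array([-1.32000288e+00,  8.74113090e-02,  1.75184163e-01,  1.65980710e+00,
        1.70624490e-05,  1.57082134e+00]), 'dq': array([-0.00176936, -0.00089368,  0.00079681,  0.00045795, -0.00059175,
        0.00143397]), 'effort': array([ 5.87956019e-04, -5.21560407e+01,  4.65655768e+01,  1.59729581e-02,
        1.21895600e-04,  6.86635218e-06]), 'ee_pos': array([ 136.49588626, -532.78961546,  404.03542132]), 'ee_rot': array([ 9.92149502e-01,  1.25055918e-01, -6.89559670e-05, -6.15167740e-04]), 'ft_force': array([-0.59993336, -0.03860794,  0.24002179]), 'moment': array([-0.00052088, -0.00409564, -0.00693063]), 'grip_force': 0.0, 'gripper_width': 85.32624620576966}
```

View pics/top0x.png

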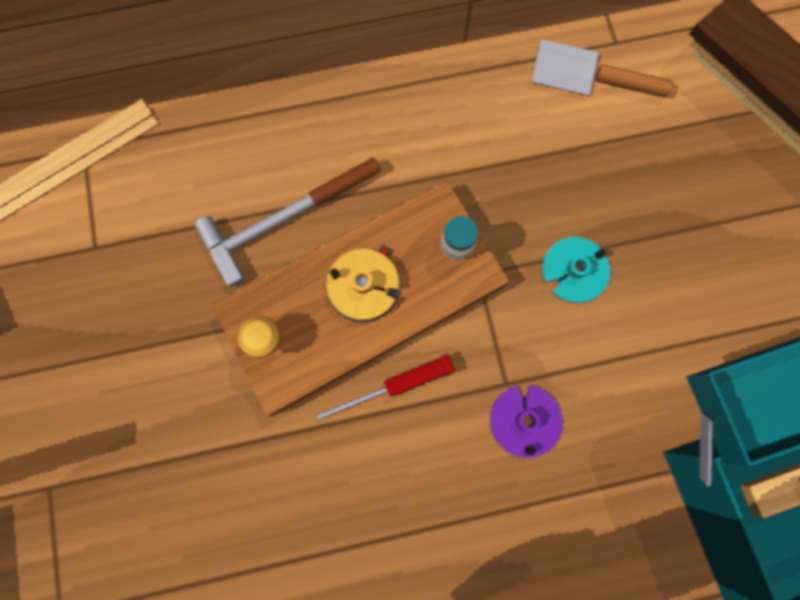

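View pics/scene0x.png

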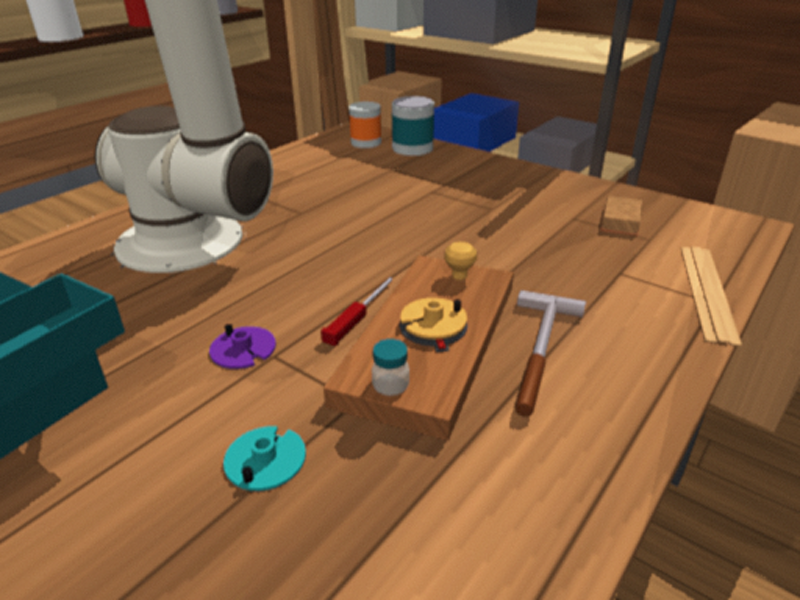

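The top view shows the rose at (363,284), its stud at (336,273), the notch near (393,293), the red key at (386,251), the knob at (258,336) and the jar at (460,237), all in the x1.56 picture. I'll zoom in to measure.

Run:
```python
from h import *
f=cv2.imread("pics/top0.png"); s=1.5625
c=f[145:220,190:275]; cv2.imwrite("pics/crop0.png",cv2.resize(c,None,fx=8,fy=8,interpolation=cv2.INTER_CUBIC))
hsv=cv2.cvtColor(f,cv2.COLOR_BGR2HSV); b,g,r=[f[...,i].astype(int) for i in range(3)]
red=((r>110)&(g<60)&(b<60)); red[:150]=0; red[175:]=0; red[:,:235]=0; red[:,260:]=0
ys,xs=np.nonzero(red); print("red px",len(xs),xs.mean(),ys.mean())
m=((hsv[...,0]>18)&(hsv[...,0]<30)&(hsv[...,1]>120)&(hsv[...,2]>150)).astype(np.uint8); m[:145]=0;m[215:]=0;m[:,:200]=0;m[:,270:]=0
cs=max(cv2.findContours(m,cv2.RETR_EXTERNAL,2)[0],key=cv2.contourArea)
h=cv2.convexHull(cs); cc,rr=cv2.minEnclosingCircle(h); print("rose",cc,rr,cv2.fitEllipse(h))
print("rose c z53",to_world("top",cc,53), "edge", to_world("top",[cc[0]+rr,cc[1]],53))
print("key",to_world("top",[xs.mean(),ys.mean()],43))
print("stud top",to_world("top",np.array([336,272])/s,69))
print("neck",to_world("top",np.array([362,281])/s,73))
print("knob,jar",to_world("top",np.array([[258,334],[461,232]])/s,95))
print("corners",to_world("top",np.array([[445,185],[508,282],[270,413],[216,308]])/s,36))
```

```text
red px 16 245.9375 159.75
rose (231.6904754638672, 181.45237731933594) 22.966232299804688 ((231.69114685058594, 181.52520751953125), (44.519527435302734, 45.58133316040039), 69.56185913085938)
rose c z53 [[586.71939104  26.59672927  53.        ]] edge [[576.36097178 -20.08289542  53.        ]]
key [[629.16213739 -12.52681617  43.        ]]
stud top [[605.39548227  56.36548245  69.        ]]
neck [[585.18543261  25.50105416  73.        ]]
knob,jar [[ 541.80593698  163.76465583   95.        ]
 [ 615.49726171 -111.91509083   95.        ]]
corners [[ 705.58242973 -116.64389454   36.        ]
 [ 549.75216568 -167.92382986   36.        ]
 [ 447.61803226  178.55068128   36.        ]
 [ 600.29696969  226.19217009   36.        ]]
```

View pics/crop0.png

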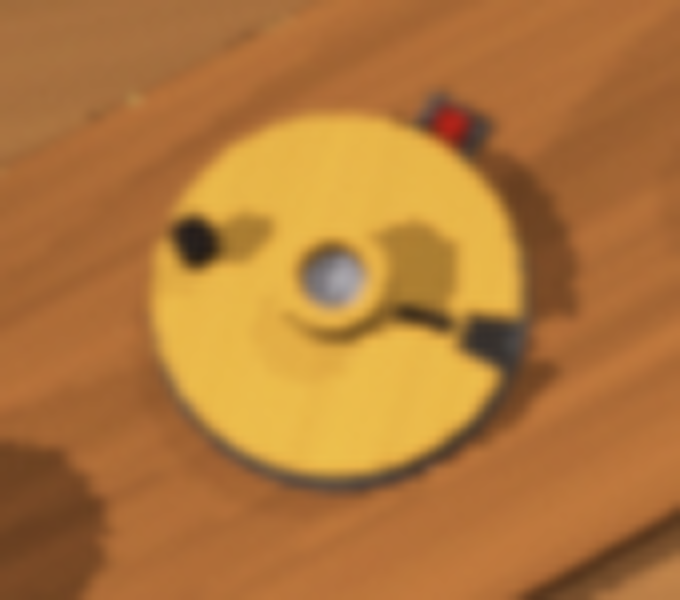

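The rose's centre is about (586,26). The stud is at about 60° and the notch at about -119°, while the key is at about -42°, so the rose must turn about +77° (anticlockwise). I'll shut the gripper and move above the start point for the push, clockwise of the stud.

drive_tool([
  {"tx":0.8,"ty":-0.56},
  {"tx":0.8,"ty":-0.56},
  {"tx":0.8,"ty":-0.56},
  {"tx":0.8,"ty":-0.56},
  {"tx":0.8,"ty":-0.56},
], grip=1, grip_force=20)

```text
$.motion[0]: bad value
```

drive_tool([
  {"tx":0.8,"ty":-0.56},
  {"tx":0.8,"ty":-0.56},
  {"tx":0.8,"ty":-0.56},
  {"tx":0.8,"ty":-0.56},
  {"tx":0.8,"ty":-0.56},
])

```text
$.motion[0]: bad value
```

drive_tool([
  {"tx":0.8,"ty":-0.56},
  {"tx":0.8,"ty":-0.56},
  {"tx":0.8,"ty":-0.56},
  {"tx":0.8,"ty":-0.56,"tz":0.4},
  {"tx":0.4,"ty":-0.28,"tz":0.6},
])

```text
$.motion[0]: bad value
```

drive_tool([
  {"tx":0.8,"ty":-0.56,"tz":0,"rx":0,"ry":0,"rz":0},
  {"tx":0.8,"ty":-0.56,"tz":0,"rx":0,"ry":0,"rz":0},
  {"tx":0.8,"ty":-0.56,"tz":0,"rx":0,"ry":0,"rz":0},
  {"tx":0.8,"ty":-0.56,"tz":0,"rx":0,"ry":0,"rz":0},
  {"tx":0.8,"ty":-0.56,"tz":0,"rx":0,"ry":0,"rz":0},
], grip=1, grip_force=20)

```text
t: 0.72
ee_pos: [296.2, -346.2, 404.4]
ee_rot: [0.992, 0.125, -0.0, -0.0]
ft_force: [1.2, 0.3, 0.6]
gripper_width: 0.0
grip_force: 0.0
```

drive_tool([
  {"tx":0.82,"ty":-0.58,"tz":0,"rx":0,"ry":0,"rz":0},
  {"tx":0.82,"ty":-0.58,"tz":0,"rx":0,"ry":0,"rz":0},
  {"tx":0.82,"ty":-0.58,"tz":0,"rx":0,"ry":0,"rz":0},
  {"tx":0.82,"ty":-0.58,"tz":0,"rx":0,"ry":0,"rz":0},
  {"tx":0.82,"ty":-0.58,"tz":0,"rx":0,"ry":0,"rz":0},
])

```text
t: 1.35
ee_pos: [458.9, -154.7, 404.5]
ee_rot: [0.992, 0.125, -0.0, -0.0]
ft_force: [0.1, -0.7, 0.2]
gripper_width: 0.0
grip_force: 0.0
```

drive_tool([
  {"tx":0.82,"ty":-0.58,"tz":0,"rx":0,"ry":0,"rz":0},
  {"tx":0.82,"ty":-0.58,"tz":0,"rx":0,"ry":0,"rz":0},
  {"tx":0.82,"ty":-0.58,"tz":0.4,"rx":0,"ry":0,"rz":0},
  {"tx":0.82,"ty":-0.58,"tz":0.8,"rx":0,"ry":0,"rz":0},
  {"tx":0.82,"ty":-0.58,"tz":0.8,"rx":0,"ry":0,"rz":0},
])

```text
t: 1.98
ee_pos: [619.8, 34.6, 305.5]
ee_rot: [0.992, 0.125, 0.0, 0.0]
ft_force: [0.3, 0.1, -0.2]
gripper_width: 0.2
grip_force: 0.0
```

Run:
```python
from h import *
f=bot.grab_frame("scene"); t=f.copy()
g=bot.grab_frame("top")
p=bot.get_state()["ee_pos"]; print(p)
pr=to_pix("scene",[[586,26,73],[605,59,69],[p[0],p[1],p[2]-173],[586+40.1,26-36.1,45.5],[586,26,53]])
print(pr)
k=6; x0,y0=225,110
c=cv2.resize(f[y0:y0+100,x0:x0+130],None,fx=k,fy=k,interpolation=cv2.INTER_CUBIC)
for q in pr: cv2.circle(c,tuple(int(v) for v in ((q-[x0,y0]+.5)*k)),3,(255,0,0),-1)
cv2.imwrite("pics/s1.png",c)
```

```text
[619.96115479  36.32134699 300.10141485]
[[276.56443588 193.95741205]
 [291.65053341 191.72018659]
 [292.80125466 176.12737451]
 [281.93076892 218.07113057]
 [276.39756038 201.25805546]]
```

View pics/s1.png

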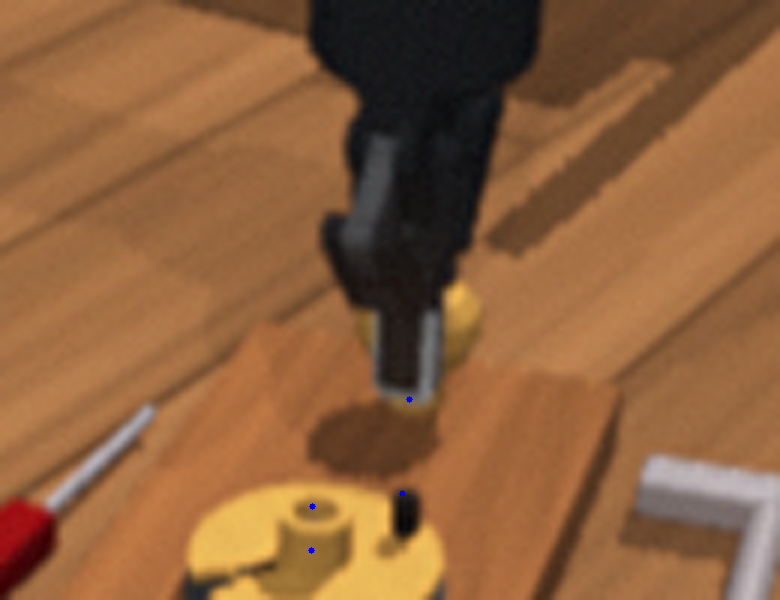

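The projections line up: the neck and stud dots fall on their features and the tip dot on the fingertip. I'll descend so the tip is about 5 mm above the disc.

drive_tool([
  {"tx":0,"ty":0,"tz":0.6,"rx":0,"ry":0,"rz":0},
  {"tx":0,"ty":0,"tz":0.5,"rx":0,"ry":0,"rz":0},
  {"tx":0,"ty":0,"tz":0.26,"rx":0,"ry":0,"rz":0},
  {"tx":0,"ty":0,"tz":0,"rx":0,"ry":0,"rz":0},
])

```text
t: 2.58
ee_pos: [618.7, 32.8, 238.4]
ee_rot: [0.992, 0.125, -0.001, -0.0]
ft_force: [-1.0, 0.0, 0.4]
gripper_width: 0.0
grip_force: 0.0
```

drive_tool([
  {"tx":0,"ty":0,"tz":0,"rx":0,"ry":0,"rz":0},
  {"tx":0,"ty":0,"tz":0,"rx":0,"ry":0,"rz":0},
])

```text
t: 2.82
ee_pos: [619.3, 33.1, 240.0]
ee_rot: [0.992, 0.125, 0.001, 0.0]
ft_force: [0.8, -0.2, -0.3]
gripper_width: 0.1
grip_force: 0.0
```

drive_tool([
  {"tx":0.08,"ty":0,"tz":0.16,"rx":0,"ry":0,"rz":0},
  {"tx":0,"ty":0,"tz":0,"rx":0,"ry":0,"rz":0},
  {"tx":0,"ty":0,"tz":0,"rx":0,"ry":0,"rz":0},
])

```text
t: 3.2
ee_pos: [622.8, 34.2, 230.6]
ee_rot: [0.992, 0.125, -0.0, -0.0]
ft_force: [0.2, -0.3, 0.1]
gripper_width: -0.1
grip_force: 0.0
```

Run:
```python
from h import *
f=bot.grab_frame("scene")
for i in range(3): print(bot.get_state()["ee_pos"]); g=bot.grab_frame("top")
p=bot.get_state()["ee_pos"]
pr=to_pix("scene",[[586,26,73],[p[0],p[1],p[2]-173]])
k=7; x0,y0=235,145
c=cv2.resize(f[y0:y0+80,x0:x0+100],None,fx=k,fy=k,interpolation=cv2.INTER_CUBIC)
for q in pr: cv2.circle(c,tuple(int(v) for v in ((q-[x0,y0]+.5)*k)),3,(255,0,0),-1)
cv2.imwrite("pics/s2.png",c)
```

```text
[622.84953638  34.14181646 230.77298521]
[622.85813202  34.1079128  230.85524843]
[622.87226945  34.1220194  230.92335896]
```

View pics/s2.png

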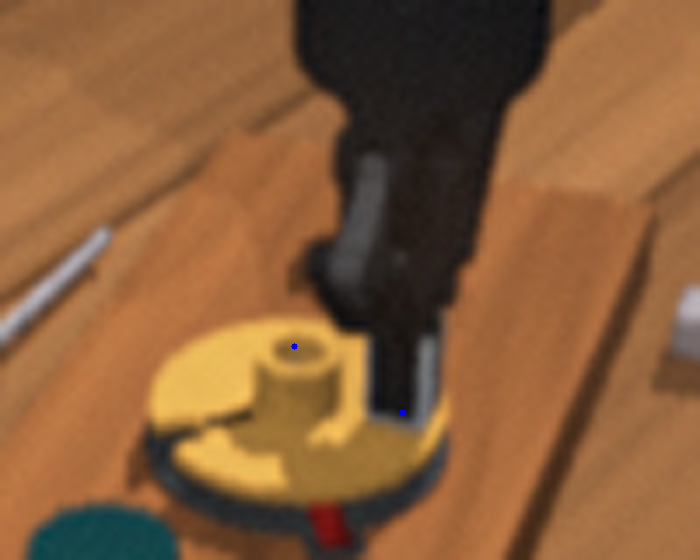

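The tip is beside the neck, 5 mm above the disc and clockwise of the stud. I'll sweep it anticlockwise about the spindle.

drive_tool([
  {"tx":-0.004,"ty":-0.076,"tz":0,"rx":0,"ry":0,"rz":-0.667},
  {"tx":-0.004,"ty":-0.076,"tz":0,"rx":0,"ry":0,"rz":-0.667},
  {"tx":-0.004,"ty":-0.076,"tz":0,"rx":0,"ry":0,"rz":-0.667},
  {"tx":-0.004,"ty":-0.076,"tz":0,"rx":0,"ry":0,"rz":-0.667},
  {"tx":-0.004,"ty":-0.076,"tz":0,"rx":0,"ry":0,"rz":-0.667},
])

```text
t: 4.03
ee_pos: [613.7, 50.6, 230.9]
ee_rot: [0.93, 0.368, 0.0, 0.0]
ft_force: [-0.2, -1.1, 0.5]
gripper_width: -0.1
grip_force: 0.4
```

drive_tool([
  {"tx":-0.004,"ty":-0.076,"tz":0,"rx":0,"ry":0,"rz":-0.667},
  {"tx":-0.004,"ty":-0.076,"tz":0,"rx":0,"ry":0,"rz":-0.667},
  {"tx":-0.004,"ty":-0.076,"tz":0,"rx":0,"ry":0,"rz":-0.667},
  {"tx":-0.004,"ty":-0.076,"tz":0,"rx":0,"ry":0,"rz":-0.667},
  {"tx":-0.004,"ty":-0.076,"tz":0,"rx":0,"ry":0,"rz":-0.667},
])

```text
t: 4.65
ee_pos: [597.9, 60.6, 231.1]
ee_rot: [0.81, 0.587, 0.0, 0.0]
ft_force: [1.9, -1.9, 0.1]
gripper_width: 0.2
grip_force: 0.6
```

```bash
cat > look.py <<'E'
import sys
from h import *
name=sys.argv[1]
f=bot.grab_frame("scene"); g=bot.grab_frame("top")
p=bot.get_state()["ee_pos"]; d=p[:2]-[586,26]; print(p,"ang",np.degrees(np.arctan2(d[1],d[0])),"r",np.hypot(*d))
def lab(n,im,x0,y0,w,h,k):
    c=cv2.resize(im[y0:y0+h,x0:x0+w],None,fx=k,fy=k,interpolation=cv2.INTER_CUBIC)
    a=np.radians(-42); pr=to_pix(n,[[586+r*np.cos(a),26+r*np.sin(a),53] for r in(34,48)]+[[586+38*np.cos(a+np.pi),26+38*np.sin(a+np.pi),69]])
    for q in pr: cv2.circle(c,tuple(int(v) for v in ((q-[x0,y0]+.5)*k)),2,(255,0,0),-1)
    return c
cv2.imwrite(f"pics/{name}.png",np.hstack([lab("scene",f,240,170,80,70,5),lab("top",g,195,145,80,70,5)]))
E
python3 look.py a1
```

```text
[597.75659842  60.73741982 231.09535542] ang 71.30202667169495 r 36.672959274607706
```

View pics/a1.png

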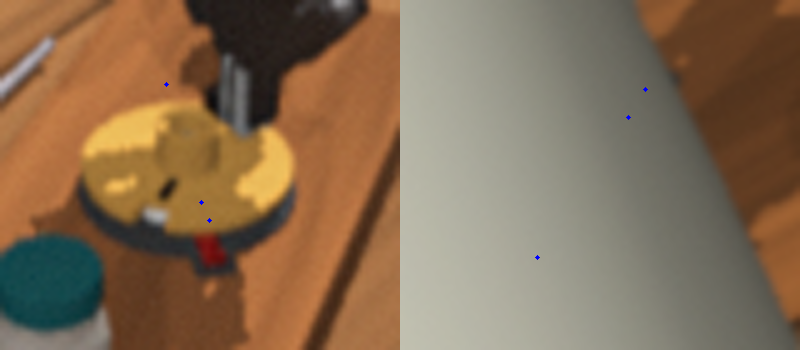

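Run:
```python
from h import *
for uv in ([270.5,212.3],[273,207.2],[281.3,218.7]):
    for z in (44,48,53):
        w=to_world("scene",uv,z)[0][:2]-[586,26]; print(uv,z,np.degrees(np.arctan2(w[1],w[0])),np.hypot(*w))
```

```text
[270.5, 212.3] 44 -78.07973615463364 32.971157457758956
[270.5, 212.3] 48 -74.85294090600878 37.97923169689047
[270.5, 212.3] 53 -71.85557270127681 44.3653617600756
[273, 207.2] 44 -89.77918321002645 13.176709039507509
[273, 207.2] 48 -79.71307180859122 18.013654879000793
[273, 207.2] 53 -72.96033889784984 24.48322174773674
[281.3, 218.7] 44 -43.44944854761078 53.986924051995544
[281.3, 218.7] 48 -44.61131908054441 59.077084131783685
[281.3, 218.7] 53 -45.80896759767793 65.46796093306233
```

The black line puts the notch at about -72.5° and the key's outer end is at about -43°, so about 30° remains. I'll continue more slowly.

drive_tool([
  {"tx":-0.001,"ty":-0.046,"tz":0,"rx":0,"ry":0,"rz":-0.4},
  {"tx":-0.001,"ty":-0.046,"tz":0,"rx":0,"ry":0,"rz":-0.4},
  {"tx":-0.001,"ty":-0.046,"tz":0,"rx":0,"ry":0,"rz":-0.4},
  {"tx":-0.001,"ty":-0.046,"tz":0,"rx":0,"ry":0,"rz":-0.4},
  {"tx":-0.001,"ty":-0.046,"tz":0,"rx":0,"ry":0,"rz":-0.4},
])

```text
t: 5.38
ee_pos: [586.9, 62.6, 231.1]
ee_rot: [0.714, 0.7, 0.0, 0.0]
ft_force: [1.9, -2.4, 0.7]
gripper_width: 0.0
grip_force: 0.9
```

drive_tool([
  {"tx":-0.001,"ty":-0.023,"tz":0,"rx":0,"ry":0,"rz":-0.2},
  {"tx":-0.001,"ty":-0.023,"tz":0,"rx":0,"ry":0,"rz":-0.2},
  {"tx":0,"ty":0,"tz":0,"rx":0,"ry":0,"rz":0},
])

```text
t: 5.75
ee_pos: [584.4, 62.6, 231.0]
ee_rot: [0.693, 0.721, 0.0, 0.0]
ft_force: [2.3, -1.9, 0.8]
gripper_width: -0.1
grip_force: 1.2
```

```bash
python3 look.py a2
```

```text
[584.40821313  62.61632355 230.92300198] ang 92.48919808952576 r 36.65090634481705
```

View pics/a2.png

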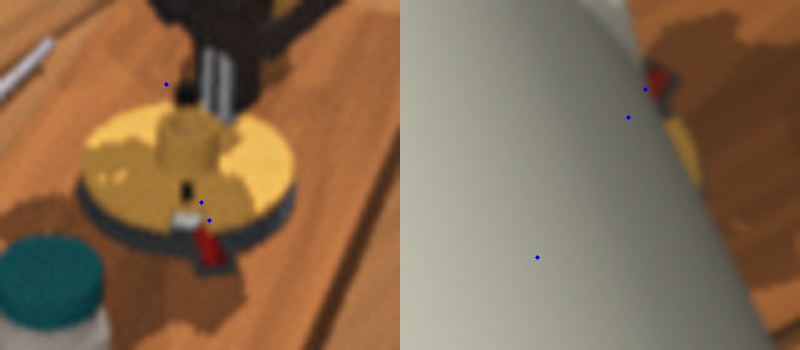

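Run:
```python
from h import *
for uv,z in (([276.9,213.5],53),([276.9,207.5],53),([280.7,217.6],45.5),([279.5,215.6],45.5),([282,220.4],43)):
        w=to_world("scene",uv,z)[0][:2]-[586,26]; print(uv,z,np.degrees(np.arctan2(w[1],w[0])),np.hypot(*w))
```

```text
[276.9, 213.5] 53 -53.647783777140425 46.41782962270145
[276.9, 207.5] 53 -52.35242775910013 24.19231929164809
[280.7, 217.6] 45.5 -44.45439647495121 51.8484134910665
[279.5, 215.6] 45.5 -46.01909599001298 44.39759406814238
[282, 220.4] 43 -42.94048415349581 58.864819633916696
```

Notch is at about -53° and the key at about -43°, so about 10° remains.

drive_tool([
  {"tx":-0.001,"ty":-0.032,"tz":0,"rx":0,"ry":0,"rz":-0.28},
  {"tx":-0.001,"ty":-0.032,"tz":0,"rx":0,"ry":0,"rz":-0.28},
  {"tx":-0.001,"ty":-0.032,"tz":0,"rx":0,"ry":0,"rz":-0.28},
  {"tx":-0.001,"ty":-0.032,"tz":0,"rx":0,"ry":0,"rz":-0.28},
  {"tx":0,"ty":0,"tz":0,"rx":0,"ry":0,"rz":0},
])

```text
t: 6.48
ee_pos: [578.1, 61.8, 230.9]
ee_rot: [0.63, 0.777, 0.0, 0.0]
ft_force: [3.0, -1.3, 1.4]
gripper_width: 0.2
grip_force: 1.3
```

```bash
sed -i 's/240,170,80,70,5/255,185,45,50,10/; s/195,145,80,70,5/230,150,32,50,10/' look.py; python3 look.py a3
```

```text
[578.06834217  61.83903575 230.90117763] ang 102.47917536021394 r 36.70623488504291
```

View pics/a3.png

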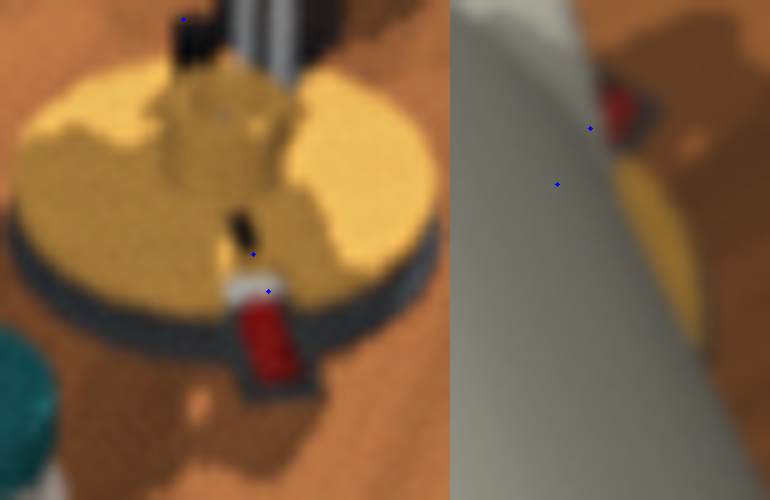

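Run:
```python
from h import *
def px(x,y): return [255+x/10-.5,185+y/10-.5]
for uv,z in ((px(256,288),53),(px(243,230),53),(px(268,338),45.5),(px(255,308),45.5),(px(282,372),45.5)):
        w=to_world("scene",uv,z)[0][:2]-[586,26]; print(uv,z,np.degrees(np.arctan2(w[1],w[0])),np.hypot(*w))
for a in (-44,-42,-40):
  a=np.radians(a); print((to_pix("scene",[[586+r*np.cos(a),26+r*np.sin(a),45.5] for r in (48,60)])-[255,185]+.5)*10)
```

```text
[280.1, 213.3] 53 -44.95883859975158 46.17428491731168
[278.8, 207.5] 53 -42.4871905446109 24.62414218650337
[281.3, 218.3] 45.5 -43.60732382470844 54.50243849114473
[280.0, 215.3] 45.5 -44.35369466944623 43.4794447574904
[282.7, 221.7] 45.5 -43.20125572668586 66.69435248764137
[[260.3217668  320.22595385]
 [271.43527316 353.52549208]]
[[267.82556531 319.39836008]
 [280.92198444 352.46741333]]
[[275.26182814 318.41203475]
 [290.32084875 351.20639073]]
```

The notch (about -44°) lines up with the key (about -43.5°). I'll back the finger off, rise, open to about 16 mm so the tips straddle the neck's rim, and move over the axis.

drive_tool([
  {"tx":0,"ty":0.06,"tz":0,"rx":0,"ry":0,"rz":0},
  {"tx":0,"ty":0.06,"tz":0,"rx":0,"ry":0,"rz":0},
  {"tx":0,"ty":0,"tz":-0.4,"rx":0,"ry":0,"rz":0},
  {"tx":0,"ty":0,"tz":-0.4,"rx":0,"ry":0,"rz":0},
  {"tx":0,"ty":0,"tz":0,"rx":0,"ry":0,"rz":0},
])

```text
t: 7.2
ee_pos: [584.3, 63.2, 272.0]
ee_rot: [0.63, 0.777, 0.001, 0.001]
ft_force: [0.7, -0.2, -0.5]
gripper_width: -0.4
grip_force: 0.0
```

drive_tool([
  {"tx":-0.2,"ty":-0.04,"tz":0,"rx":0,"ry":0,"rz":0},
  {"tx":-0.3,"ty":-0.04,"tz":0,"rx":0,"ry":0,"rz":0},
  {"tx":-0.2,"ty":-0.04,"tz":0,"rx":0,"ry":0,"rz":0},
  {"tx":0,"ty":0,"tz":0,"rx":0,"ry":0,"rz":0},
  {"tx":0,"ty":0,"tz":0,"rx":0,"ry":0,"rz":0},
], grip=0.62)

```text
t: 7.82
ee_pos: [585.2, 27.4, 270.7]
ee_rot: [0.63, 0.777, 0.0, -0.0]
ft_force: [0.1, 0.5, -0.0]
gripper_width: 16.3
grip_force: 0.0
```

```bash
python3 look.py a4
python3 - <<'E'
from h import *
for uv,z in (([226.5+.0,0],0),):
    pass
s=bot.get_state(); R=cv2.Rodrigues(np.zeros(3))[0]
from scipy.spatial.transform import Rotation as Q
print(s["ee_pos"],s["gripper_width"],Q.from_quat(s["ee_rot"]).inv().apply([586,26,s["ee_pos"][2]]-s["ee_pos"]))
# axis estimates: neck hole in the first top picture, disc edge
print(to_world("top",[190+335/8-.5,145+275/8-.5],73),to_world("top",[231.69,181.5],52))
E
```

```text
[585.19932163  27.78938467 270.83934388] ang 114.1066146163838 r 1.9603528632788134
[585.19932163  27.78938467 270.83934388] 16.390919839919132 [-1.91646436e+00  4.12489645e-01 -1.00487826e-04]
[[587.28918039  25.69877194  73.        ]] [[586.86105267  26.64020873  52.        ]]
```

View pics/a4.png

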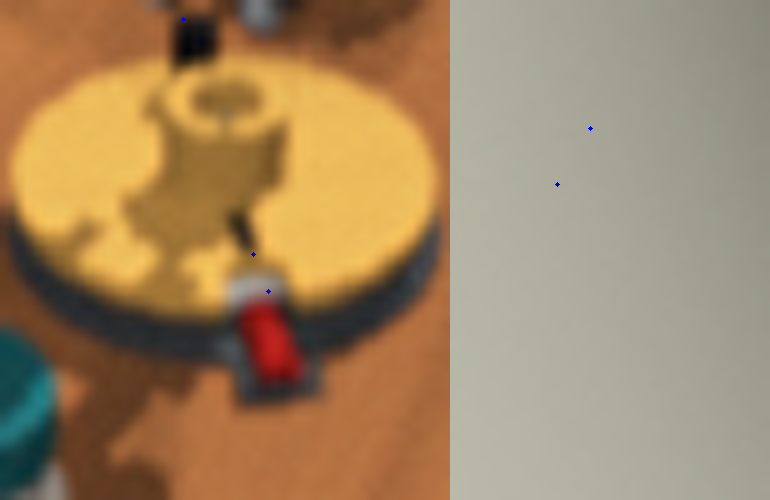

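The rose stayed where it was, still aligned. I'll centre the tool and descend.

drive_tool([
  {"tx":-0.036,"ty":0.02,"tz":0.2,"rx":0,"ry":0,"rz":0},
  {"tx":0,"ty":0,"tz":0.16,"rx":0,"ry":0,"rz":0},
  {"tx":0,"ty":0,"tz":0.04,"rx":0,"ry":0,"rz":0},
  {"tx":0,"ty":0,"tz":0.04,"rx":0,"ry":0,"rz":0},
  {"tx":0,"ty":0,"tz":0.04,"rx":0,"ry":0,"rz":0},
])

```text
t: 8.55
ee_pos: [586.6, 26.0, 246.9]
ee_rot: [0.63, 0.777, 0.0, 0.0]
ft_force: [0.1, -0.1, -0.0]
gripper_width: 16.0
grip_force: 0.0
```

drive_tool([
  {"tx":0,"ty":0,"tz":0.04,"rx":0,"ry":0,"rz":0},
  {"tx":0,"ty":0,"tz":0.04,"rx":0,"ry":0,"rz":0},
])

```text
t: 8.8
ee_pos: [586.6, 26.0, 243.2]
ee_rot: [0.63, 0.777, 0.0, 0.0]
ft_force: [-1.4, -0.4, 4.1]
gripper_width: 16.1
grip_force: 2.1
```

Contact on the neck. I'll press slowly.

drive_tool([
  {"tx":0,"ty":0,"tz":0.04,"rx":0,"ry":0,"rz":0},
  {"tx":0,"ty":0,"tz":0.04,"rx":0,"ry":0,"rz":0},
  {"tx":0,"ty":0,"tz":0,"rx":0,"ry":0,"rz":0},
])

```text
t: 9.18
ee_pos: [586.6, 26.0, 238.6]
ee_rot: [0.63, 0.777, 0.0, 0.0]
ft_force: [0.6, -0.5, 1.6]
gripper_width: 16.1
grip_force: 0.8
```

drive_tool([
  {"tx":0,"ty":0,"tz":0.03,"rx":0,"ry":0,"rz":0},
  {"tx":0,"ty":0,"tz":0.03,"rx":0,"ry":0,"rz":0},
  {"tx":0,"ty":0,"tz":0,"rx":0,"ry":0,"rz":0},
])

```text
t: 9.55
ee_pos: [586.5, 26.0, 237.6]
ee_rot: [0.63, 0.777, 0.0, 0.001]
ft_force: [-5.6, 0.3, 15.7]
gripper_width: 15.8
grip_force: 8.1
```

drive_tool([
  {"tx":0,"ty":0,"tz":0.03,"rx":0,"ry":0,"rz":0},
  {"tx":0,"ty":0,"tz":0,"rx":0,"ry":0,"rz":0},
])

```text
t: 9.8
ee_pos: [586.4, 26.0, 237.5]
ee_rot: [0.63, 0.777, 0.001, 0.001]
ft_force: [-10.8, 0.4, 26.3]
gripper_width: 16.1
grip_force: 13.1
```

It stops solid at 26 N with the tips about 64 mm up, which is the neck's height when home. I'll retreat and check.

drive_tool([
  {"tx":0,"ty":0,"tz":-0.1,"rx":0,"ry":0,"rz":0},
  {"tx":0,"ty":0,"tz":-0.5,"rx":0,"ry":0,"rz":0},
  {"tx":0,"ty":0,"tz":-0.8,"rx":0,"ry":0,"rz":0},
  {"tx":0,"ty":0,"tz":-0.5,"rx":0,"ry":0,"rz":0},
  {"tx":0,"ty":0,"tz":0,"rx":0,"ry":0,"rz":0},
])

```text
t: 10.42
ee_pos: [586.9, 26.0, 330.8]
ee_rot: [0.63, 0.777, 0.001, 0.001]
ft_force: [1.4, -0.1, -0.7]
gripper_width: 16.2
grip_force: 0.0
```

Run:
```python
from h import *
f=bot.grab_frame("scene"); print(bot.get_state()["ee_pos"],bot.get_state()["ft_force"])
x0,y0,k=225,160,7
c=cv2.resize(f[y0:y0+75,x0:x0+105],None,fx=k,fy=k,interpolation=cv2.INTER_CUBIC)
for q in to_pix("scene",[[586.5,26.2,64],[586.5,26.2,73]]): cv2.circle(c,tuple(int(v) for v in ((q-[x0,y0]+.5)*k)),2,(255,0,0),-1)
cv2.imwrite("pics/end.png",c)
```

```text
[586.74344094  25.99621554 329.15179456] [-0.06816502  0.43411575 -0.81084962]
```

View pics/end.png

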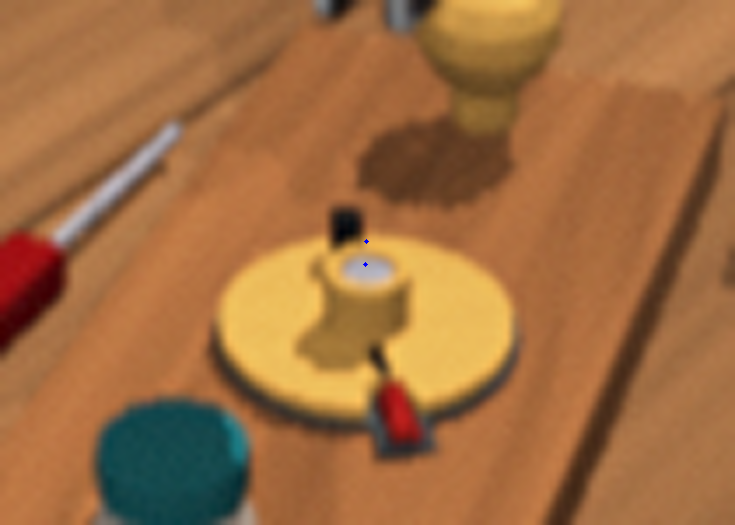

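The rose is level and down on its plate. The key at (397,410) fills the notch, and the neck at (367,268) sits at the height expected when home. The knob, jar and screwdriver are undisturbed and the arm is clear.

```bash
python3 -c "
from bench import bot
print(bot.sign_off())"
```

```text
the job is handed in; nothing more can be done
None
```

The rose is turned with its notch over the red key and pressed fully home, level on its plate. The arm touched nothing else, and I handed the job in at about 10.5 s; sign-off returned no verdict.

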